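Refill the guest's condiment rack in mirror order

ROBOT

A 6-joint arm with a two-finger parallel gripper is mounted at the origin on the work surface. World frame = base frame: x ahead of the robot, y to its left, z up, the work surface at z = 0. Lengths are in mm, angles in rad, forces in N, time in s.
With the tool pointing down it reaches from about 350 to 775 mm from the base axis. Payload 7.3 kg.
Tool frame: the origin (TCP) lies on the centre line of the jaws, within the pads' length; the fingertips stand 22 mm ahead of it and the grasp point (between the pads) lies 3 mm ahead of it; x points along the fingers, z is the direction in which the jaws open and shut, and the axes are right-handed (so a half turn about x gives the same grasp; the last joint's range is limited). The gripper opens to 92 mm and grips with 3 to 60 N. Pads are 19 mm wide; open, the fingers measure 130 mm over their backs; the gripper's body (75 mm by 190 mm) begins 47 mm behind the grasp point.
Start: joints at [0.966, 0.342, 1.524, -0, 1.275, -0.146], TCP at [232.496, 470.732, 248.741] pointing down, gripper open.
Joint ranges: [-2.53, 2.53], [-0.77, 2.02], [0.04, 2.7], [-1, 4.14], [0.28, 2.66], [-3.11, 3.11]. Speed limits (rad/s): [2.57, 2.57, 3.14, 3.14, 3.14, 3.14].

INTERFACE

Orientations are given as [roll, pitch, yaw] about the fixed x, y, z axes, in that order (R = Rz(yaw) Ry(pitch) Rx(roll)).
In Python, from plant import readout, imaging, bot gives the robot as it stands.
- The arm moves only by the tool arm_command, never from a script. Its argument "plan" is a list of rows, each an object of numbers: "tx", "ty", "tz": the shift along the tool's x, y, z in cm; "wx", "wy", "wz": the turn, a rotation vector about the tool's x, y, z in rad; "jaw": the opening, from -1 (shut) to 1 (fully open). In form: [{"tx": .., "ty": .., "tz": .., "wx": .., "wy": .., "wz": .., "jaw": ..}, ...]. A call has 1 to 20 rows; each row shifts and turns the commanded pose from where the row before left it, along the tool's axes as they then stand; what a row does not reach is not made up. A row lasts 1/10 s, in which the tool goes at most 50 mm and 8.59 degrees, less where a joint would pass 70% of its speed; a pose out of reach is approached as far as the arm can. A call with a gripper value outside its range is refused whole. The fingers move at their own pace and stop on an object; the grip force is fixed at half the most. Time passes only in rows, so rows that do not move let the fingers close. It gives the time, the measured TCP pose, the force and the opening at its end, in the units of the state.
- readout.get_obs(): the state, without advancing time (a new reading comes with each control period).
- imaging.capture(name): name is "side" or "top"; returns the picture (480x640x3 uint8, blue, green, red); there is no depth.
- imaging.get_calibration(name): a dict with "fx", "fy", "cx", "cy" (pixels), "position" and "rotation" of the camera in the world. Camera axes: x right, y up, looking along -z (the intrinsics and any distortion apply to the point x, -y, -z); pixel columns grow to the right and rows downward; lengths in mm; the calibration is good to about 2 mm. A picture is of the moment at which its call begins. get_calibration takes no time and is no camera call.
- bot.close_job(): hands the job in, once; it reports no verdict.
The state is a dict: "time": time; "joint_positions": joint angles; "dq": joint speeds; "tau": joint torques, N m; "tool_pos": TCP position; "tcp_rot": TCP orientation; "contact_force": force on the tool from outside, world axes, zero at the start; "moment": the same for the moment, N m; "grip_width": finger opening in mm.
Only numpy, scipy, OpenCV 4.12 (cv2) and the standard library are available. Lean on these libraries where they do the work, as an engineer would, in place of code of your own. Each camera call takes 0.05 s, during which the arm holds its last target.

TASK

The four condiment containers stand in a row in the low steel tray; move them all into the four cells of the white rack, one to a cell and in reverse order, so that the guest across the counter sees the row as you see it now: the container at the left end of the tray goes to the right end of the rack, the second from the left to the second from the right, and so on (left and right as seen from the robot looking ahead over the counter). Set each down gently, not dropped, and never knock one over; at the end all four stand upright on the floors of their cells.

Things in the scene. Friction and masses are not known exactly. Their poses are not given: they have to be found in the camera images.
- cruet: Loose sauce bottle, 102 mm high, 180 to 360 g: round amber glass belly 54 mm across up to 44 mm, tapering to the neck; white cylindrical cap 40 mm across from 64 to 98 mm above its foot (grip it there) with a small ridge on top. Origin: centre of its underside; z up its axis; round, so its yaw does not matter.
- shaker: Loose slim pepper shaker, 96 mm high, 85 to 170 g: green glass tube 32 mm across with a paper band, pale wooden cap 34 mm across from 60 to 96 mm above its foot (grip it there). Origin: centre of its underside; z up its axis; round, so its yaw does not matter.
- spicejar: Loose squat spice jar, 82 mm high, 110 to 225 g: amber glass 46 mm across, black cap 48 mm across from 50 to 82 mm above its foot (grip it there). Origin: centre of its underside; z up its axis; round, so its yaw does not matter.
- dredger: Loose wide shaker, 88 mm high, 155 to 310 g: all steel, body 50 mm across, screw top 51 mm across from 52 to 88 mm above its foot (grip it there), six small dark holes in the top. Origin: centre of its underside; z up its axis; round, so its yaw does not matter.
- pad_cruet: Fixed dark rubber pad, round, 62 mm across, 3 mm thick, in the steel tray: the place on which the sauce bottle (cruet) stands at the start, its centre within 4 mm of the pad's in x and in y. It stays put and so remembers that container's place in the row. Origin: centre of its underside (3 mm above the table).
- pad_shaker: Fixed dark rubber pad, round, 62 mm across, 3 mm thick, in the steel tray: the place on which the slim pepper shaker stands at the start, its centre within 4 mm of the pad's in x and in y. It stays put and so remembers that container's place in the row. Origin: centre of its underside (3 mm above the table).
- pad_spicejar: Fixed dark rubber pad, round, 62 mm across, 3 mm thick, in the steel tray: the place on which the squat spice jar stands at the start, its centre within 4 mm of the pad's in x and in y. It stays put and so remembers that container's place in the row. Origin: centre of its underside (3 mm above the table).
- pad_dredger: Fixed dark rubber pad, round, 62 mm across, 3 mm thick, in the steel tray: the place on which the wide steel-topped shaker (dredger) stands at the start, its centre within 4 mm of the pad's in x and in y. It stays put and so remembers that container's place in the row. Origin: centre of its underside (3 mm above the table).
- tray: Fixed low steel tray, 88 x 308 x 14 mm (x, y, z), 3 mm thick, where the row starts. Origin: centre of its underside, on the table; y runs along the row to the robot's left (yaw within 0.15 rad of the world's). Places at y = +112.5, +37.5, -37.5, -112.5 mm, x = 0; a container's foot is 6 mm above the table there. May be nearer to the robot than the rack, or farther.
- rack: Fixed white plastic rack, 88 x 308 x 28 mm (x, y, z), 4 mm thick; three cross walls as high as the sides make a row of four empty open cells, 71 mm along y, 80 along x. Origin: centre of its underside, on the table; y runs along the row to the robot's left (yaw within 0.15 rad of the world's). Cell centres y = +112.5, +37.5, -37.5, -112.5 mm, x = 0; cell floor 4 mm above the table.
Mind the look-alikes: they are no part of the job. What is shaped like the pad_dredger but orange is not meant. What is shaped like the pad_cruet but purple is not meant.

How it is judged (in metres and radians):
At the end, for the whole second after the job is handed in: Each container stands in the rack cell that mirrors its first tray place (tray y to rack -y): axis within 22 mm of the cell centre along the row and 26 mm across it, foot on the cell floor (origin -2 to 10 mm above the rack's underside), upright within 0.12 rad, at rest (((y of pad_cruet in the frame of tray between 0.0975 and 0.1275 m and y of cruet in the frame of rack between -0.1345 and -0.0905 m) or (y of pad_cruet in the frame of tray between 0.0225 and 0.0525 m and y of cruet in the frame of rack between -0.0595 and -0.0155 m) or (y of pad_cruet in the frame of tray between -0.0525 and -0.0225 m and y of cruet in the frame of rack between 0.0155 and 0.0595 m) or (y of pad_cruet in the frame of tray between -0.1275 and -0.0975 m and y of cruet in the frame of rack between 0.0905 and 0.1345 m)) and x of cruet in the frame of rack between -0.026 and 0.026 m and z of cruet in the frame of rack between -0.002 and 0.01 m and angle between each of cruet, shaker, spicejar, dredger's own z axis and vertical below 0.12 rad and linear speed of each of cruet, shaker, spicejar, dredger below 0.02 m/s and angular speed of each of cruet, shaker, spicejar, dredger below 0.2 rad/s and ((y of pad_shaker in the frame of tray between 0.0975 and 0.1275 m and y of shaker in the frame of rack between -0.1345 and -0.0905 m) or (y of pad_shaker in the frame of tray between 0.0225 and 0.0525 m and y of shaker in the frame of rack between -0.0595 and -0.0155 m) or (y of pad_shaker in the frame of tray between -0.0525 and -0.0225 m and y of shaker in the frame of rack between 0.0155 and 0.0595 m) or (y of pad_shaker in the frame of tray between -0.1275 and -0.0975 m and y of shaker in the frame of rack between 0.0905 and 0.1345 m)) and x of shaker in the frame of rack between -0.026 and 0.026 m and z of shaker in the frame of rack between -0.002 and 0.01 m and ((y of pad_spicejar in the frame of tray between 0.0975 and 0.1275 m and y of spicejar in the frame of rack between -0.1345 and -0.0905 m) or (y of pad_spicejar in the frame of tray between 0.0225 and 0.0525 m and y of spicejar in the frame of rack between -0.0595 and -0.0155 m) or (y of pad_spicejar in the frame of tray between -0.0525 and -0.0225 m and y of spicejar in the frame of rack between 0.0155 and 0.0595 m) or (y of pad_spicejar in the frame of tray between -0.1275 and -0.0975 m and y of spicejar in the frame of rack between 0.0905 and 0.1345 m)) and x of spicejar in the frame of rack between -0.026 and 0.026 m and z of spicejar in the frame of rack between -0.002 and 0.01 m and ((y of pad_dredger in the frame of tray between 0.0975 and 0.1275 m and y of dredger in the frame of rack between -0.1345 and -0.0905 m) or (y of pad_dredger in the frame of tray between 0.0225 and 0.0525 m and y of dredger in the frame of rack between -0.0595 and -0.0155 m) or (y of pad_dredger in the frame of tray between -0.0525 and -0.0225 m and y of dredger in the frame of rack between 0.0155 and 0.0595 m) or (y of pad_dredger in the frame of tray between -0.1275 and -0.0975 m and y of dredger in the frame of rack between 0.0905 and 0.1345 m)) and x of dredger in the frame of rack between -0.026 and 0.026 m and z of dredger in the frame of rack between -0.002 and 0.01 m); the robot touches nothing.
It fails at once if a container is knocked over (tilted more than 0.7 rad) (angle between any of cruet, shaker, spicejar, dredger's own z axis and vertical above 0.7 rad).
It fails at once if a container is dropped (falls freely faster than 0.75 m/s, about 3 cm of fall) ((contact force between cruet and anything else below 0.05 N and linear speed of cruet above 0.75 m/s) or (contact force between shaker and anything else below 0.05 N and linear speed of shaker above 0.75 m/s) or (contact force between spicejar and anything else below 0.05 N and linear speed of spicejar above 0.75 m/s) or (contact force between dredger and anything else below 0.05 N and linear speed of dredger above 0.75 m/s)).
It fails at once if a container is banged into the rack (contact force over 80 N) (contact force between any of cruet, shaker, spicejar, dredger and rack above 80 N).
It also fails if it takes over 115 s, if anything falls off the work surface, if the arm or the gripper's body presses on something with over 40 N, if the wrist force passes 120 N, or if a joint passes its speed limit or range.

## Working session

There is one attempt and no reset: what is moved stays moved. The work goes in short steps, Python scripts to look and compute and a tool call to move; the robot and the scene stay as the last step left them, time stands still between calls to the robot, and variables do not carry over. Pictures are saved under pics/ and viewed, and the job is handed in when it is done.

Besides the shell and the picture viewer there is one more tool, called after "Request:" as name(argument=value, ...) on one line, values as JSON. arm_command: Moves the arm, as the interface text tells. Its arguments: {"type":"object","properties":{"plan":{"type":"array"}},"required":["plan"]}

```bash
mkdir -p pics
python3 - <<'E'
from plant import readout, imaging, bot
import cv2
print(readout.get_obs())
for n in("side","top"):
    cv2.imwrite(f"pics/{n}0.png",imaging.capture(n)); print(imaging.get_calibration(n))
E
```

```text
{'time': 0.0, 'joint_positions': array([ 9.65987261e-01,  3.42763861e-01,  1.52501494e+00, -4.76463585e-06,
        1.27540218e+00, -1.46018356e-01]), 'dq': array([ 0.00078316, -0.00111088, -0.00112242,  0.00035213,  0.00020943,
        0.00203148]), 'tau': array([-5.64980655e-04, -4.31251931e+01, -2.44218367e+01,  7.17659807e-02,
        5.59488160e-02, -8.07101901e-05]), 'tool_pos': array([232.27912425, 470.40375654, 248.02431455]), 'tcp_rot': array([ 2.99844277,  1.569208  , -2.17273553]), 'contact_force': array([ 0.33734006, -0.56149445,  0.95142379]), 'moment': array([ 0.00823825, -0.11045773,  0.00401674]), 'grip_width': 91.61575914318682}
{'fx': 603.9974059242197, 'fy': 603.9974059242197, 'cx': 317.34969459720713, 'cy': 239.30979090160284, 'position': array([ 290.85297149, -364.92550921,  622.31145346]), 'rotation': array([ 0.69734042,  0.01740512, -0.68916   ])}
{'fx': 482.8370650246316, 'fy': 482.8370650246316, 'cx': 327.1104116522759, 'cy': 242.44047057616314, 'position': array([471.65524545,   4.67607293, 731.74422517]), 'rotation': array([ 0.19597466,  0.03800359, -1.55017618])}
```

View pics/side0.png

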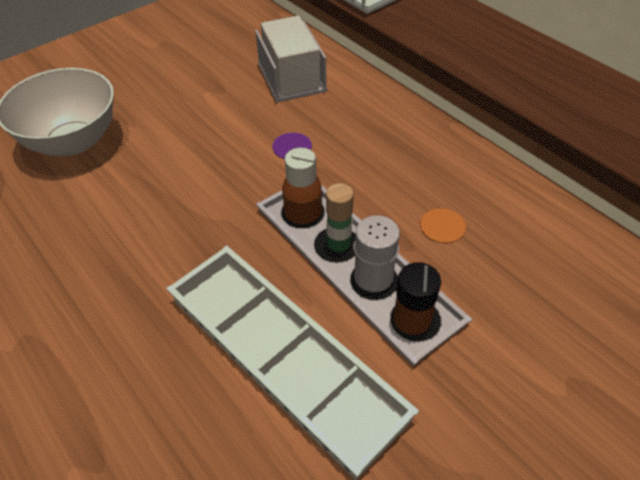

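View pics/top0.png

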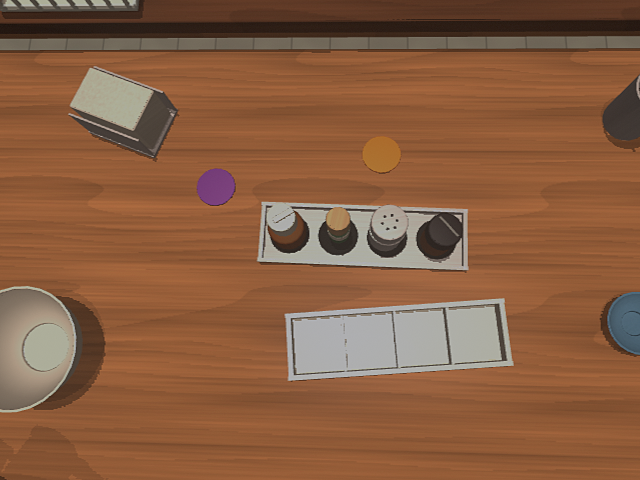

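The top view has +x up and +y left. The tray is the farther one, and the row from left to right is cruet, shaker, dredger, spicejar. Next I'll measure it.

```bash
cat > h.py <<'E'
import numpy as np, cv2
from scipy.spatial.transform import Rotation as Ro
from plant import readout, imaging, bot
def cal(n):
    c=imaging.get_calibration(n); return c,Ro.from_euler('xyz',c['rotation']).as_matrix()
def ray(n,uv,z):
    c,R=cal(n); uv=np.atleast_2d(np.asarray(uv,float))
    d=np.c_[(uv[:,0]-c['cx'])/c['fx'],-(uv[:,1]-c['cy'])/c['fy'],-np.ones(len(uv))]@R.T
    s=(z-c['position'][2])/d[:,2]; return c['position']+d*s[:,None]
def proj(n,P):
    c,R=cal(n); q=(np.atleast_2d(P)-c['position'])@R
    return np.c_[c['cx']+c['fx']*q[:,0]/-q[:,2],c['cy']-c['fy']*q[:,1]/-q[:,2]]
E
python3 - <<'E'
from h import *
im=cv2.imread('pics/top0.png'); hsv=cv2.cvtColor(im,cv2.COLOR_BGR2HSV)
m=((hsv[...,1]<60)&(hsv[...,2]>110)).astype(np.uint8)*255
m=cv2.morphologyEx(m,cv2.MORPH_CLOSE,np.ones((3,3)))
cs,_=cv2.findContours(m,cv2.RETR_EXTERNAL,cv2.CHAIN_APPROX_NONE)
for c in cs:
    x,y,w,h=cv2.boundingRect(c)
    if w<150 or y<150: continue
    z=14 if y<280 else 28
    P=ray('top',c[:,0,:],z)[:,:2].astype(np.float32)
    print((x,y,w,h),cv2.minAreaRect(P),cv2.boxPoints(cv2.minAreaRect(P)).round(1).tolist())
# caps, first-guess pixels of top-disc centres
for n,uv,z in [('cruet',(281,214),106),('shaker',(338,219),102),('dredger',(389,222),94),('spice',(446,228),88)]:
    print(n,ray('top',uv,z).round(1))
s=cv2.resize(im[190:400,240:530],None,fx=2.7,fy=2.7,interpolation=cv2.INTER_CUBIC);cv2.imwrite('pics/crop.png',s)
o=readout.get_obs();print(Ro.from_euler('xyz',o['tcp_rot']).as_matrix().round(3))
E
```

```text
(285, 298, 228, 83) ((472.5099182128906, -67.66366577148438), (94.32474517822266, 315.6689147949219), 5.030624866485596) [[411.70001220703125, 85.4000015258789], [439.3999938964844, -229.0], [533.2999877929688, -220.8000030517578], [505.70001220703125, 93.69999694824219]]
(257, 202, 211, 68) ((626.9292602539062, -17.800445556640625), (315.7668762207031, 95.55924987792969), 88.44097900390625) [[574.9000244140625, -174.3000030517578], [670.4000244140625, -176.89999389648438], [679.0, 138.6999969482422], [583.5, 141.3000030517578]]
cruet [[633.6  93.8 106. ]]
shaker [[628.5  17.2 102. ]]
dredger [[627.1 -51.6  94. ]]
spice [[ 621.1 -129.1   88. ]]
[[-0.001 -0.897  0.443]
 [-0.001  0.443  0.897]
 [-1.     0.    -0.001]]
```

View pics/crop.png

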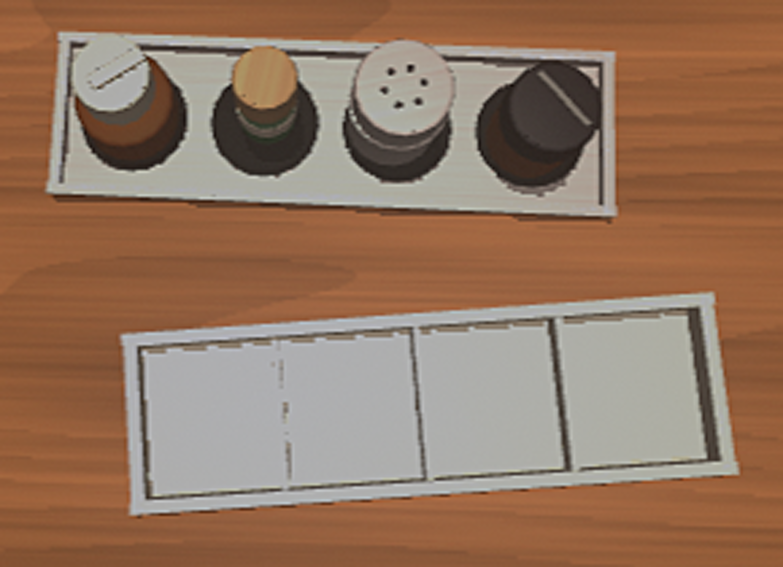

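Run:
```python
from h import *
im=cv2.imread('pics/side0.png')
for P in [(633.6,93.8,104),(628.5,17.2,102),(627,-51.6,94),(621,-129,88),(462.6,44.4,4),(469.2,-30.3,4),(475.8,-105,4),(482.4,-179.7,4)]:
    u=proj('side',P)[0]; print(P,u.round(1)); cv2.circle(im,(int(u[0]),int(u[1])),3,(0,0,255),-1)
cv2.imwrite('pics/side1.png',im)
```

```text
(633.6, 93.8, 104) [303.  156.1]
(628.5, 17.2, 102) [339.5 192.1]
(627, -51.6, 94) [377.5 230.1]
(621, -129, 88) [421.8 277.2]
(462.6, 44.4, 4) [223.  297.9]
(469.2, -30.3, 4) [262.9 334.9]
(475.8, -105, 4) [306.9 375.8]
(482.4, -179.7, 4) [355.6 421.1]
```

View pics/side1.png

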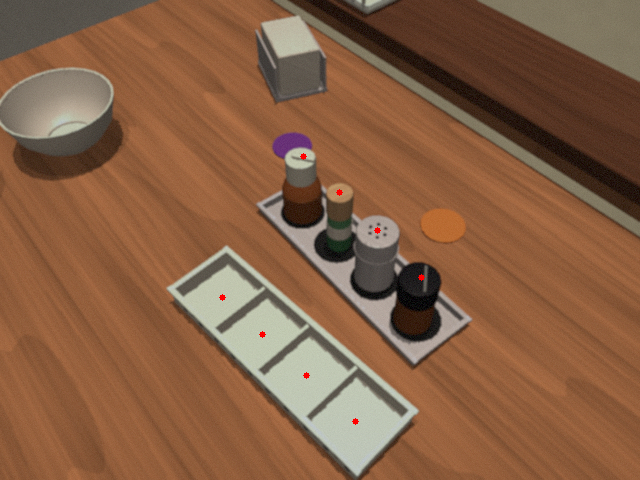

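Request:
arm_command(plan=[{"wx": 0.139,"jaw": 1},{"wx": 0.139,"jaw": 1},{"wx": 0.139,"jaw": 1},{"wx": 0.139,"jaw": 1},{"wx": 0.139,"jaw": 1},{"wx": 0.139,"jaw": 1},{"wx": 0.139,"jaw": 1},{"wx": 0.139,"jaw": 1},{"jaw": 1},{"jaw": 1}])

```text
invalid input at $.plan[0]: expected keys tx, ty, tz, wx, wy, wz, jaw
```

Both views agree: the projected points land on the caps and cell centres to within about 3 px, which is 3–4 mm. Every row needs all the keys, so I'm resending the turn.

Request:
arm_command(plan=[{"tx": 0,"ty": 0,"tz": 0,"wx": 0.139,"wy": 0,"wz": 0,"jaw": 1},{"tx": 0,"ty": 0,"tz": 0,"wx": 0.139,"wy": 0,"wz": 0,"jaw": 1},{"tx": 0,"ty": 0,"tz": 0,"wx": 0.139,"wy": 0,"wz": 0,"jaw": 1},{"tx": 0,"ty": 0,"tz": 0,"wx": 0.139,"wy": 0,"wz": 0,"jaw": 1},{"tx": 0,"ty": 0,"tz": 0,"wx": 0.139,"wy": 0,"wz": 0,"jaw": 1},{"tx": 0,"ty": 0,"tz": 0,"wx": 0.139,"wy": 0,"wz": 0,"jaw": 1},{"tx": 0,"ty": 0,"tz": 0,"wx": 0.139,"wy": 0,"wz": 0,"jaw": 1},{"tx": 0,"ty": 0,"tz": 0,"wx": 0.139,"wy": 0,"wz": 0,"jaw": 1},{"tx": 0,"ty": 0,"tz": 0,"wx": 0,"wy": 0,"wz": 0,"jaw": 1},{"tx": 0,"ty": 0,"tz": 0,"wx": 0,"wy": 0,"wz": 0,"jaw": 1}])

```text
time: 1.1
tool_pos: [232.4, 470.6, 248.5]
tcp_rot: [-2.166, 1.57, -2.162]
contact_force: [0.9, -0.3, 0.2]
grip_width: 91.8
```

Request:
arm_command(plan=[{"tx": 0,"ty": -2.35,"tz": 2.5,"wx": 0,"wy": 0,"wz": 0,"jaw": 1},{"tx": 0,"ty": -2.35,"tz": 2.5,"wx": 0,"wy": 0,"wz": 0,"jaw": 1},{"tx": 0,"ty": -2.35,"tz": 2.5,"wx": 0,"wy": 0,"wz": 0,"jaw": 1},{"tx": 0,"ty": -2.35,"tz": 2.5,"wx": 0,"wy": 0,"wz": 0,"jaw": 1},{"tx": 0,"ty": -2.35,"tz": 2.5,"wx": 0,"wy": 0,"wz": 0,"jaw": 1},{"tx": 0,"ty": -2.35,"tz": 2.5,"wx": 0,"wy": 0,"wz": 0,"jaw": 1},{"tx": 0,"ty": -2.35,"tz": 2.5,"wx": 0,"wy": 0,"wz": 0,"jaw": 1},{"tx": 0,"ty": -2.35,"tz": 2.5,"wx": 0,"wy": 0,"wz": 0,"jaw": 1},{"tx": 0,"ty": -2.35,"tz": 2.5,"wx": 0,"wy": 0,"wz": 0,"jaw": 1},{"tx": 0,"ty": -2.35,"tz": 2.5,"wx": 0,"wy": 0,"wz": 0,"jaw": 1},{"tx": 0,"ty": -2.35,"tz": 2.5,"wx": 0,"wy": 0,"wz": 0,"jaw": 1},{"tx": 0,"ty": -2.35,"tz": 2.5,"wx": 0,"wy": 0,"wz": 0,"jaw": 1},{"tx": 0,"ty": -2.35,"tz": 2.5,"wx": 0,"wy": 0,"wz": 0,"jaw": 1},{"tx": 0,"ty": -2.35,"tz": 2.5,"wx": 0,"wy": 0,"wz": 0,"jaw": 1},{"tx": 0,"ty": -2.35,"tz": 2.5,"wx": 0,"wy": 0,"wz": 0,"jaw": 1},{"tx": 0,"ty": -2.35,"tz": 2.5,"wx": 0,"wy": 0,"wz": 0,"jaw": 1},{"tx": 0,"ty": 0,"tz": 0,"wx": 0,"wy": 0,"wz": 0,"jaw": 1},{"tx": 0,"ty": 0,"tz": 0,"wx": 0,"wy": 0,"wz": 0,"jaw": 1},{"tx": 0,"ty": 0,"tz": 0,"wx": 0,"wy": 0,"wz": 0,"jaw": 1}])

```text
time: 3.0
tool_pos: [631.8, 95.5, 248.6]
tcp_rot: [2.698, 1.57, 2.7]
contact_force: [-0.2, 0.1, 0.4]
grip_width: 91.9
```

Run:
```python
from h import *
o=readout.get_obs();print(o['tool_pos'],Ro.from_euler('xyz',o['tcp_rot']).as_matrix().round(3))
```

```text
[631.80374766  95.48699754 248.59894506] [[-0.001 -0.002  1.   ]
 [ 0.     1.     0.002]
 [-1.     0.    -0.001]]
```

Request:
arm_command(plan=[{"tx": 2,"ty": -0.15,"tz": 0.15,"wx": 0,"wy": 0,"wz": 0,"jaw": 1},{"tx": 2,"ty": 0,"tz": 0,"wx": 0,"wy": 0,"wz": 0,"jaw": 1},{"tx": 2,"ty": 0,"tz": 0,"wx": 0,"wy": 0,"wz": 0,"jaw": 1},{"tx": 2,"ty": 0,"tz": 0,"wx": 0,"wy": 0,"wz": 0,"jaw": 1},{"tx": 2,"ty": 0,"tz": 0,"wx": 0,"wy": 0,"wz": 0,"jaw": 1},{"tx": 2,"ty": 0,"tz": 0,"wx": 0,"wy": 0,"wz": 0,"jaw": 1},{"tx": 2,"ty": 0,"tz": 0,"wx": 0,"wy": 0,"wz": 0,"jaw": 1},{"tx": 2,"ty": 0,"tz": 0,"wx": 0,"wy": 0,"wz": 0,"jaw": 1},{"tx": 0,"ty": 0,"tz": 0,"wx": 0,"wy": 0,"wz": 0,"jaw": 1},{"tx": 0,"ty": 0,"tz": 0,"wx": 0,"wy": 0,"wz": 0,"jaw": 1},{"tx": 0,"ty": 0,"tz": 0,"wx": 0,"wy": 0,"wz": 0,"jaw": 1}])

```text
time: 4.1
tool_pos: [634.6, 93.8, 90.4]
tcp_rot: [0.076, 1.568, 0.077]
contact_force: [-0.1, 0.2, -0.8]
grip_width: 91.9
```

Run:
```python
from h import *
cv2.imwrite('pics/side2.png',imaging.capture('side')[60:360,180:520])
```

```text
(no output)
```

View pics/side2.png

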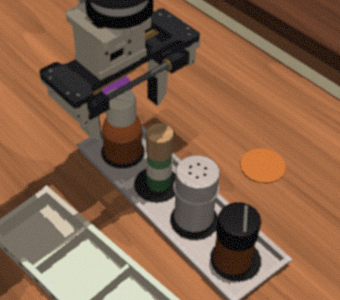

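The fingers straddle the white cap at about (125,105) in the crop, and the neighbours are clear. Closing, then lifting slightly.

Request:
arm_command(plan=[{"tx": 0,"ty": 0,"tz": 0,"wx": 0,"wy": 0,"wz": 0,"jaw": 0},{"tx": 0,"ty": 0,"tz": 0,"wx": 0,"wy": 0,"wz": 0,"jaw": 0},{"tx": 0,"ty": 0,"tz": 0,"wx": 0,"wy": 0,"wz": 0,"jaw": 0},{"tx": 0,"ty": 0,"tz": 0,"wx": 0,"wy": 0,"wz": 0,"jaw": -1},{"tx": 0,"ty": 0,"tz": 0,"wx": 0,"wy": 0,"wz": 0,"jaw": -1},{"tx": 0,"ty": 0,"tz": 0,"wx": 0,"wy": 0,"wz": 0,"jaw": -1},{"tx": 0,"ty": 0,"tz": 0,"wx": 0,"wy": 0,"wz": 0,"jaw": -1},{"tx": 0,"ty": 0,"tz": 0,"wx": 0,"wy": 0,"wz": 0,"jaw": -1},{"tx": -0.5,"ty": 0,"tz": 0,"wx": 0,"wy": 0,"wz": 0,"jaw": -1},{"tx": -0.5,"ty": 0,"tz": 0,"wx": 0,"wy": 0,"wz": 0,"jaw": -1},{"tx": -1,"ty": 0,"tz": 0,"wx": 0,"wy": 0,"wz": 0,"jaw": -1},{"tx": 0,"ty": 0,"tz": 0,"wx": 0,"wy": 0,"wz": 0,"jaw": -1},{"tx": 0,"ty": 0,"tz": 0,"wx": 0,"wy": 0,"wz": 0,"jaw": -1}])

```text
time: 5.45
tool_pos: [634.2, 93.3, 109.3]
tcp_rot: [0.088, 1.57, 0.088]
contact_force: [-0.5, -0.4, -2.5]
grip_width: 39.5
```

Request:
arm_command(plan=[{"tx": -1.7,"ty": 0,"tz": 0,"wx": 0,"wy": 0,"wz": 0,"jaw": -1},{"tx": -1.7,"ty": 0,"tz": 0,"wx": 0,"wy": 0,"wz": 0,"jaw": -1},{"tx": -1.7,"ty": 0,"tz": 0,"wx": 0,"wy": 0,"wz": 0,"jaw": -1},{"tx": -1.7,"ty": 0,"tz": 0,"wx": 0,"wy": 0,"wz": 0,"jaw": -1},{"tx": -1.7,"ty": 0,"tz": 0,"wx": 0,"wy": 0,"wz": 0,"jaw": -1},{"tx": -1.7,"ty": 0,"tz": 0,"wx": 0,"wy": 0,"wz": 0,"jaw": -1},{"tx": 0,"ty": -2.1,"tz": -1.17,"wx": 0,"wy": 0,"wz": 0,"jaw": -1},{"tx": 0,"ty": -2.1,"tz": -1.17,"wx": 0,"wy": 0,"wz": 0,"jaw": -1},{"tx": 0,"ty": -2.1,"tz": -1.17,"wx": 0,"wy": 0,"wz": 0,"jaw": -1},{"tx": 0,"ty": -2.1,"tz": -1.17,"wx": 0,"wy": 0,"wz": 0,"jaw": -1},{"tx": 0,"ty": -2.1,"tz": -1.17,"wx": 0,"wy": 0,"wz": 0,"jaw": -1},{"tx": 0,"ty": -2.1,"tz": -1.17,"wx": 0,"wy": 0,"wz": 0,"jaw": -1},{"tx": 0,"ty": -2.1,"tz": -1.17,"wx": 0,"wy": 0,"wz": 0,"jaw": -1},{"tx": 0,"ty": -2.1,"tz": -1.17,"wx": 0,"wy": 0,"wz": 0,"jaw": -1},{"tx": 0,"ty": -2.1,"tz": -1.17,"wx": 0,"wy": 0,"wz": 0,"jaw": -1},{"tx": 0,"ty": -2.1,"tz": -1.17,"wx": 0,"wy": 0,"wz": 0,"jaw": -1},{"tx": 0,"ty": -2.1,"tz": -1.17,"wx": 0,"wy": 0,"wz": 0,"jaw": -1},{"tx": 0,"ty": -2.1,"tz": -1.17,"wx": 0,"wy": 0,"wz": 0,"jaw": -1},{"tx": 0,"ty": -2.1,"tz": -1.17,"wx": 0,"wy": 0,"wz": 0,"jaw": -1}])

```text
time: 7.35
tool_pos: [481.2, -180.4, 210.6]
tcp_rot: [2.356, 1.57, 2.356]
contact_force: [-0.0, 0.3, -2.7]
grip_width: 39.9
```

Request:
arm_command(plan=[{"tx": 1.5,"ty": 0,"tz": 0,"wx": 0,"wy": 0,"wz": 0,"jaw": -1},{"tx": 1.5,"ty": 0,"tz": 0,"wx": 0,"wy": 0,"wz": 0,"jaw": -1},{"tx": 0,"ty": 0,"tz": 0,"wx": 0,"wy": 0,"wz": 0,"jaw": -1},{"tx": 0,"ty": 0,"tz": 0,"wx": 0,"wy": 0,"wz": 0,"jaw": -1},{"tx": 0,"ty": 0,"tz": 0,"wx": 0,"wy": 0,"wz": 0,"jaw": -1}])

```text
time: 7.85
tool_pos: [482.4, -179.8, 181.4]
tcp_rot: [-0.413, 1.57, -0.413]
contact_force: [-0.1, -1.0, -1.9]
grip_width: 39.8
```

Run:
```python
from h import *
cv2.imwrite('pics/side3.png',imaging.capture('side')); print(readout.get_obs()['tool_pos'])
```

```text
[ 482.35419622 -179.79543256  181.49074296]
```

View pics/side3.png

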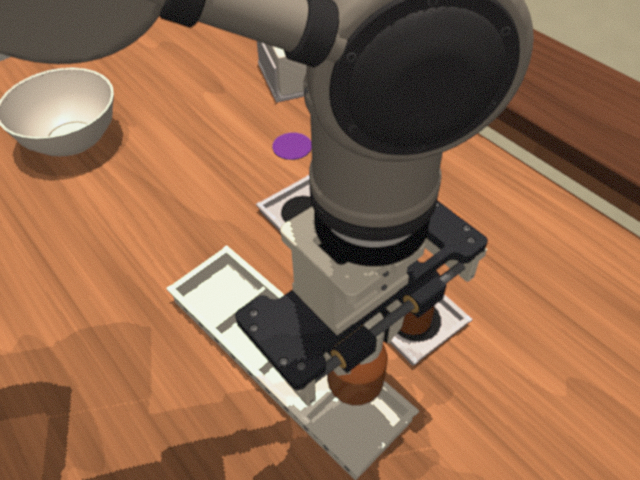

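The cruet hangs upright over the right-end cell, belly at about (357,372). Lowering it.

Request:
arm_command(plan=[{"tx": 1.4,"ty": 0,"tz": 0,"wx": 0,"wy": 0,"wz": 0,"jaw": -1},{"tx": 1.4,"ty": 0,"tz": 0,"wx": 0,"wy": 0,"wz": 0,"jaw": -1},{"tx": 1.4,"ty": 0,"tz": 0,"wx": 0,"wy": 0,"wz": 0,"jaw": -1},{"tx": 1.4,"ty": 0,"tz": 0,"wx": 0,"wy": 0,"wz": 0,"jaw": -1},{"tx": 1.4,"ty": 0,"tz": 0,"wx": 0,"wy": 0,"wz": 0,"jaw": -1},{"tx": 1.0,"ty": 0,"tz": 0,"wx": 0,"wy": 0,"wz": 0,"jaw": -1},{"tx": 0.2,"ty": 0,"tz": 0,"wx": 0,"wy": 0,"wz": 0,"jaw": -1},{"tx": 0.2,"ty": 0,"tz": 0,"wx": 0,"wy": 0,"wz": 0,"jaw": -1},{"tx": 0.2,"ty": 0,"tz": 0,"wx": 0,"wy": 0,"wz": 0,"jaw": -1},{"tx": 0.2,"ty": 0,"tz": 0,"wx": 0,"wy": 0,"wz": 0,"jaw": -1},{"tx": 0,"ty": 0,"tz": 0,"wx": 0,"wy": 0,"wz": 0,"jaw": -1},{"tx": 0,"ty": 0,"tz": 0,"wx": 0,"wy": 0,"wz": 0,"jaw": -1}])

```text
time: 9.1
tool_pos: [482.0, -179.8, 92.9]
tcp_rot: [-0.309, 1.57, -0.309]
contact_force: [-0.1, 1.0, -3.3]
grip_width: 39.8
```

Request:
arm_command(plan=[{"tx": 0.15,"ty": 0,"tz": 0,"wx": 0,"wy": 0,"wz": 0,"jaw": -1},{"tx": 0.15,"ty": 0,"tz": 0,"wx": 0,"wy": 0,"wz": 0,"jaw": -1},{"tx": 0.1,"ty": 0,"tz": 0,"wx": 0,"wy": 0,"wz": 0,"jaw": -1},{"tx": 0,"ty": 0,"tz": 0,"wx": 0,"wy": 0,"wz": 0,"jaw": -1},{"tx": 0,"ty": 0,"tz": 0,"wx": 0,"wy": 0,"wz": 0,"jaw": -1}])

```text
time: 9.6
tool_pos: [481.9, -179.8, 88.7]
tcp_rot: [1.707, 1.571, 1.707]
contact_force: [0.0, 1.1, -1.9]
grip_width: 40.0
```

Request:
arm_command(plan=[{"tx": 0.1,"ty": 0,"tz": 0,"wx": 0,"wy": 0,"wz": 0,"jaw": -1},{"tx": 0.1,"ty": 0,"tz": 0,"wx": 0,"wy": 0,"wz": 0,"jaw": -1},{"tx": 0,"ty": 0,"tz": 0,"wx": 0,"wy": 0,"wz": 0,"jaw": -1},{"tx": 0,"ty": 0,"tz": 0,"wx": 0,"wy": 0,"wz": 0,"jaw": -1}])

```text
time: 10.0
tool_pos: [481.9, -179.8, 86.7]
tcp_rot: [1.684, 1.571, 1.684]
contact_force: [0.1, 0.4, -3.0]
grip_width: 39.8
```

Request:
arm_command(plan=[{"tx": 0.1,"ty": 0,"tz": 0,"wx": 0,"wy": 0,"wz": 0,"jaw": -1},{"tx": 0.1,"ty": 0,"tz": 0,"wx": 0,"wy": 0,"wz": 0,"jaw": -1},{"tx": 0,"ty": 0,"tz": 0,"wx": 0,"wy": 0,"wz": 0,"jaw": -1},{"tx": 0,"ty": 0,"tz": 0,"wx": 0,"wy": 0,"wz": 0,"jaw": -1}])

```text
time: 10.4
tool_pos: [481.7, -180.0, 86.1]
tcp_rot: [-1.301, 1.57, -1.301]
contact_force: [-5.6, 0.5, 11.2]
grip_width: 39.6
```

Request:
arm_command(plan=[{"tx": 0,"ty": 0,"tz": 0,"wx": 0,"wy": 0,"wz": 0,"jaw": 0.3},{"tx": 0,"ty": 0,"tz": 0,"wx": 0,"wy": 0,"wz": 0,"jaw": 1},{"tx": 0,"ty": 0,"tz": 0,"wx": 0,"wy": 0,"wz": 0,"jaw": 1},{"tx": 0,"ty": 0,"tz": 0,"wx": 0,"wy": 0,"wz": 0,"jaw": 1},{"tx": 0,"ty": 0,"tz": 0,"wx": 0,"wy": 0,"wz": 0,"jaw": 1},{"tx": 0,"ty": 0,"tz": 0,"wx": 0,"wy": 0,"wz": 0,"jaw": 1},{"tx": -1,"ty": 0,"tz": 0,"wx": 0,"wy": 0,"wz": 0,"jaw": 1},{"tx": -2,"ty": 0,"tz": 0,"wx": 0,"wy": 0,"wz": 0,"jaw": 1},{"tx": -2,"ty": 0,"tz": 0,"wx": 0,"wy": 0,"wz": 0,"jaw": 1},{"tx": -2,"ty": 0,"tz": 0,"wx": 0,"wy": 0,"wz": 0,"jaw": 1},{"tx": -1,"ty": 0,"tz": 0,"wx": 0,"wy": 0,"wz": 0,"jaw": 1}])

```text
time: 11.5
tool_pos: [482.6, -180.1, 167.0]
tcp_rot: [-0.456, 1.568, -0.456]
contact_force: [0.4, 0.1, 0.4]
grip_width: 91.9
```

Request:
arm_command(plan=[{"tx": 0,"ty": 1.97,"tz": 1.47,"wx": 0,"wy": 0,"wz": 0,"jaw": 1},{"tx": 0,"ty": 1.97,"tz": 1.47,"wx": 0,"wy": 0,"wz": 0,"jaw": 1},{"tx": 0,"ty": 1.97,"tz": 1.47,"wx": 0,"wy": 0,"wz": 0,"jaw": 1},{"tx": 0,"ty": 1.97,"tz": 1.47,"wx": 0,"wy": 0,"wz": 0,"jaw": 1},{"tx": 0,"ty": 1.97,"tz": 1.47,"wx": 0,"wy": 0,"wz": 0,"jaw": 1},{"tx": 0,"ty": 1.97,"tz": 1.47,"wx": 0,"wy": 0,"wz": 0,"jaw": 1},{"tx": 0,"ty": 1.97,"tz": 1.47,"wx": 0,"wy": 0,"wz": 0,"jaw": 1},{"tx": 0,"ty": 1.97,"tz": 1.47,"wx": 0,"wy": 0,"wz": 0,"jaw": 1},{"tx": 0,"ty": 1.97,"tz": 1.47,"wx": 0,"wy": 0,"wz": 0,"jaw": 1},{"tx": 0,"ty": 1.97,"tz": 1.47,"wx": 0,"wy": 0,"wz": 0,"jaw": 1},{"tx": 0,"ty": 0,"tz": 0,"wx": 0,"wy": 0,"wz": 0,"jaw": 1},{"tx": 0,"ty": 0,"tz": 0,"wx": 0,"wy": 0,"wz": 0,"jaw": 1},{"tx": 0,"ty": 0,"tz": 0,"wx": 0,"wy": 0,"wz": 0,"jaw": 1}])

```text
time: 12.8
tool_pos: [628.3, 16.6, 164.6]
tcp_rot: [-2.95, 1.57, -2.951]
contact_force: [-0.1, -0.3, -1.2]
grip_width: 91.7
```

Run:
```python
from h import *
cv2.imwrite('pics/side4.png',imaging.capture('side')); print(readout.get_obs()['tool_pos'])
```

```text
[628.38239906  16.39924755 164.7142927 ]
```

View pics/side4.png

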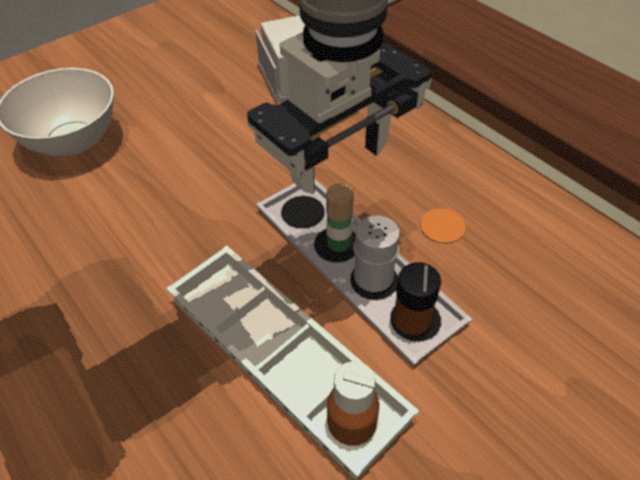

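The cruet stands upright in the right-end cell, cap at (355,380). Grasping the shaker next.

Request:
arm_command(plan=[{"tx": 1.5,"ty": 0.05,"tz": 0,"wx": 0,"wy": 0,"wz": 0,"jaw": 1},{"tx": 1.6,"ty": 0,"tz": 0,"wx": 0,"wy": 0,"wz": 0,"jaw": 1},{"tx": 1.6,"ty": 0,"tz": 0,"wx": 0,"wy": 0,"wz": 0,"jaw": 1},{"tx": 1.6,"ty": 0,"tz": 0,"wx": 0,"wy": 0,"wz": 0,"jaw": 1},{"tx": 1.5,"ty": 0,"tz": 0,"wx": 0,"wy": 0,"wz": 0,"jaw": 1},{"tx": 0,"ty": 0,"tz": 0,"wx": 0,"wy": 0,"wz": 0,"jaw": 0.5},{"tx": 0,"ty": 0,"tz": 0,"wx": 0,"wy": 0,"wz": 0,"jaw": 0},{"tx": 0,"ty": 0,"tz": 0,"wx": 0,"wy": 0,"wz": 0,"jaw": 0},{"tx": 0,"ty": 0,"tz": 0,"wx": 0,"wy": 0,"wz": 0,"jaw": 0},{"tx": 0,"ty": 0,"tz": 0,"wx": 0,"wy": 0,"wz": 0,"jaw": -1},{"tx": 0,"ty": 0,"tz": 0,"wx": 0,"wy": 0,"wz": 0,"jaw": -1},{"tx": 0,"ty": 0,"tz": 0,"wx": 0,"wy": 0,"wz": 0,"jaw": -1},{"tx": 0,"ty": 0,"tz": 0,"wx": 0,"wy": 0,"wz": 0,"jaw": -1},{"tx": 0,"ty": 0,"tz": 0,"wx": 0,"wy": 0,"wz": 0,"jaw": -1},{"tx": 0,"ty": 0,"tz": 0,"wx": 0,"wy": 0,"wz": 0,"jaw": -1}])

```text
time: 14.35
tool_pos: [628.9, 17.8, 86.8]
tcp_rot: [0.721, 1.571, 0.721]
contact_force: [0.6, -0.5, 1.0]
grip_width: 33.5
```

Request:
arm_command(plan=[{"tx": -0.5,"ty": 0,"tz": 0,"wx": 0,"wy": 0,"wz": 0,"jaw": -1},{"tx": -0.5,"ty": 0,"tz": 0,"wx": 0,"wy": 0,"wz": 0,"jaw": -1},{"tx": -1.75,"ty": 0,"tz": 0,"wx": 0,"wy": 0,"wz": 0,"jaw": -1},{"tx": -1.75,"ty": 0,"tz": 0,"wx": 0,"wy": 0,"wz": 0,"jaw": -1},{"tx": -1.75,"ty": 0,"tz": 0,"wx": 0,"wy": 0,"wz": 0,"jaw": -1},{"tx": -1.75,"ty": 0,"tz": 0,"wx": 0,"wy": 0,"wz": 0,"jaw": -1},{"tx": -1.75,"ty": 0,"tz": 0,"wx": 0,"wy": 0,"wz": 0,"jaw": -1},{"tx": -1.75,"ty": 0,"tz": 0,"wx": 0,"wy": 0,"wz": 0,"jaw": -1},{"tx": 0,"ty": -1.37,"tz": -1.7,"wx": 0,"wy": 0,"wz": 0,"jaw": -1},{"tx": 0,"ty": -1.37,"tz": -1.7,"wx": 0,"wy": 0,"wz": 0,"jaw": -1},{"tx": 0,"ty": -1.37,"tz": -1.7,"wx": 0,"wy": 0,"wz": 0,"jaw": -1},{"tx": 0,"ty": -1.37,"tz": -1.7,"wx": 0,"wy": 0,"wz": 0,"jaw": -1},{"tx": 0,"ty": -1.37,"tz": -1.7,"wx": 0,"wy": 0,"wz": 0,"jaw": -1},{"tx": 0,"ty": -1.37,"tz": -1.7,"wx": 0,"wy": 0,"wz": 0,"jaw": -1},{"tx": 0,"ty": -1.37,"tz": -1.7,"wx": 0,"wy": 0,"wz": 0,"jaw": -1},{"tx": 0,"ty": -1.37,"tz": -1.7,"wx": 0,"wy": 0,"wz": 0,"jaw": -1},{"tx": 0,"ty": -1.37,"tz": -1.7,"wx": 0,"wy": 0,"wz": 0,"jaw": -1},{"tx": 0,"ty": 0,"tz": 0,"wx": 0,"wy": 0,"wz": 0,"jaw": -1},{"tx": 0,"ty": 0,"tz": 0,"wx": 0,"wy": 0,"wz": 0,"jaw": -1},{"tx": 0,"ty": 0,"tz": 0,"wx": 0,"wy": 0,"wz": 0,"jaw": -1}])

```text
time: 16.35
tool_pos: [476.5, -105.3, 202.0]
tcp_rot: [0.0, 1.57, 0.0]
contact_force: [-0.5, 0.1, -1.2]
grip_width: 33.4
```

Run:
```python
from h import *
cv2.imwrite('pics/side5.png',imaging.capture('side')); print(readout.get_obs()['tool_pos'],readout.get_obs()['contact_force'])
```

```text
[ 476.48056632 -105.21077994  201.88093144] [-0.1191681  -1.01232427 -1.91227709]
```

View pics/side5.png

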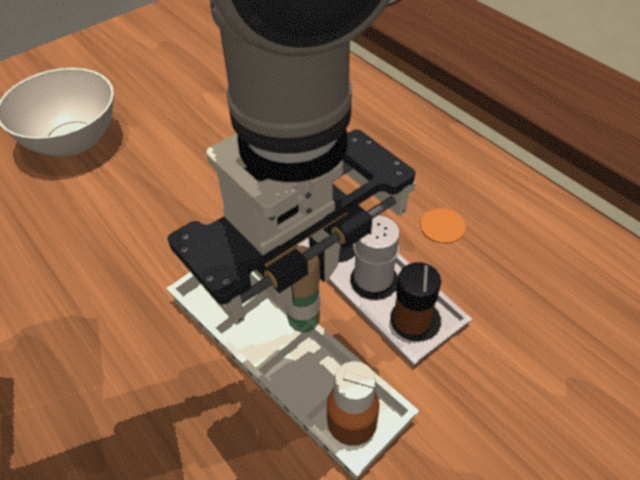

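The shaker hangs upright and nothing is near it. Lowering it.

Request:
arm_command(plan=[{"tx": 1.6,"ty": 0,"tz": 0,"wx": 0,"wy": 0,"wz": 0,"jaw": -1},{"tx": 1.6,"ty": 0,"tz": 0,"wx": 0,"wy": 0,"wz": 0,"jaw": -1},{"tx": 1.6,"ty": 0,"tz": 0,"wx": 0,"wy": 0,"wz": 0,"jaw": -1},{"tx": 1.6,"ty": 0,"tz": 0,"wx": 0,"wy": 0,"wz": 0,"jaw": -1},{"tx": 1.6,"ty": 0,"tz": 0,"wx": 0,"wy": 0,"wz": 0,"jaw": -1},{"tx": 1.6,"ty": 0,"tz": 0,"wx": 0,"wy": 0,"wz": 0,"jaw": -1},{"tx": 1.2,"ty": 0,"tz": 0,"wx": 0,"wy": 0,"wz": 0,"jaw": -1},{"tx": 0.2,"ty": 0,"tz": 0,"wx": 0,"wy": 0,"wz": 0,"jaw": -1},{"tx": 0.15,"ty": 0,"tz": 0,"wx": 0,"wy": 0,"wz": 0,"jaw": -1},{"tx": 0.1,"ty": 0,"tz": 0,"wx": 0,"wy": 0,"wz": 0,"jaw": -1},{"tx": 0.1,"ty": 0,"tz": 0,"wx": 0,"wy": 0,"wz": 0,"jaw": -1},{"tx": 0.1,"ty": 0,"tz": 0,"wx": 0,"wy": 0,"wz": 0,"jaw": -1},{"tx": 0,"ty": 0,"tz": 0,"wx": 0,"wy": 0,"wz": 0,"jaw": -1},{"tx": 0,"ty": 0,"tz": 0,"wx": 0,"wy": 0,"wz": 0,"jaw": -1}])

```text
time: 17.8
tool_pos: [476.0, -105.6, 87.4]
tcp_rot: [-0.147, 1.57, -0.147]
contact_force: [0.2, -0.6, -1.2]
grip_width: 33.7
```

Request:
arm_command(plan=[{"tx": 0.1,"ty": 0,"tz": 0,"wx": 0,"wy": 0,"wz": 0,"jaw": -1},{"tx": 0.1,"ty": 0,"tz": 0,"wx": 0,"wy": 0,"wz": 0,"jaw": -1},{"tx": 0.1,"ty": 0,"tz": 0,"wx": 0,"wy": 0,"wz": 0,"jaw": -1},{"tx": 0,"ty": 0,"tz": 0,"wx": 0,"wy": 0,"wz": 0,"jaw": -1},{"tx": 0,"ty": 0,"tz": 0,"wx": 0,"wy": 0,"wz": 0,"jaw": -1}])

```text
time: 18.3
tool_pos: [476.0, -105.6, 84.7]
tcp_rot: [-0.325, 1.57, -0.325]
contact_force: [-1.8, 1.0, 5.8]
grip_width: 33.6
```

Request:
arm_command(plan=[{"tx": 0,"ty": 0,"tz": 0,"wx": 0,"wy": 0,"wz": 0,"jaw": 0.2},{"tx": 0,"ty": 0,"tz": 0,"wx": 0,"wy": 0,"wz": 0,"jaw": 1},{"tx": 0,"ty": 0,"tz": 0,"wx": 0,"wy": 0,"wz": 0,"jaw": 1},{"tx": 0,"ty": 0,"tz": 0,"wx": 0,"wy": 0,"wz": 0,"jaw": 1},{"tx": 0,"ty": 0,"tz": 0,"wx": 0,"wy": 0,"wz": 0,"jaw": 1},{"tx": 0,"ty": 0,"tz": 0,"wx": 0,"wy": 0,"wz": 0,"jaw": 1},{"tx": -1,"ty": 0,"tz": 0,"wx": 0,"wy": 0,"wz": 0,"jaw": 1},{"tx": -2,"ty": 0,"tz": 0,"wx": 0,"wy": 0,"wz": 0,"jaw": 1},{"tx": -2,"ty": 0,"tz": 0,"wx": 0,"wy": 0,"wz": 0,"jaw": 1},{"tx": -2,"ty": 0,"tz": 0,"wx": 0,"wy": 0,"wz": 0,"jaw": 1},{"tx": -1,"ty": 0,"tz": 0,"wx": 0,"wy": 0,"wz": 0,"jaw": 1}])

```text
time: 19.4
tool_pos: [476.6, -105.8, 166.5]
tcp_rot: [-0.344, 1.568, -0.344]
contact_force: [0.0, 0.1, 0.2]
grip_width: 91.9
```

Request:
arm_command(plan=[{"tx": 0,"ty": 0.6,"tz": 1.68,"wx": 0,"wy": 0,"wz": 0,"jaw": 1},{"tx": 0,"ty": 0.6,"tz": 1.68,"wx": 0,"wy": 0,"wz": 0,"jaw": 1},{"tx": 0,"ty": 0.6,"tz": 1.68,"wx": 0,"wy": 0,"wz": 0,"jaw": 1},{"tx": 0,"ty": 0.6,"tz": 1.68,"wx": 0,"wy": 0,"wz": 0,"jaw": 1},{"tx": 0,"ty": 0.6,"tz": 1.68,"wx": 0,"wy": 0,"wz": 0,"jaw": 1},{"tx": 0,"ty": 0.6,"tz": 1.68,"wx": 0,"wy": 0,"wz": 0,"jaw": 1},{"tx": 0,"ty": 0.6,"tz": 1.68,"wx": 0,"wy": 0,"wz": 0,"jaw": 1},{"tx": 0,"ty": 0.6,"tz": 1.68,"wx": 0,"wy": 0,"wz": 0,"jaw": 1},{"tx": 0,"ty": 0.6,"tz": 1.68,"wx": 0,"wy": 0,"wz": 0,"jaw": 1},{"tx": 0,"ty": 0,"tz": 0,"wx": 0,"wy": 0,"wz": 0,"jaw": 1},{"tx": 0,"ty": 0,"tz": 0,"wx": 0,"wy": 0,"wz": 0,"jaw": 1},{"tx": 0,"ty": 0,"tz": 0,"wx": 0,"wy": 0,"wz": 0,"jaw": 1}])

```text
time: 20.6
tool_pos: [626.2, -51.8, 164.1]
tcp_rot: [3.017, 1.57, 3.017]
contact_force: [-0.3, -0.6, 0.2]
grip_width: 92.0
```

Run:
```python
from h import *
cv2.imwrite('pics/side6.png',imaging.capture('side')); print(readout.get_obs()['tool_pos'])
```

```text
[626.32457884 -51.87394743 164.24945842]
```

View pics/side6.png

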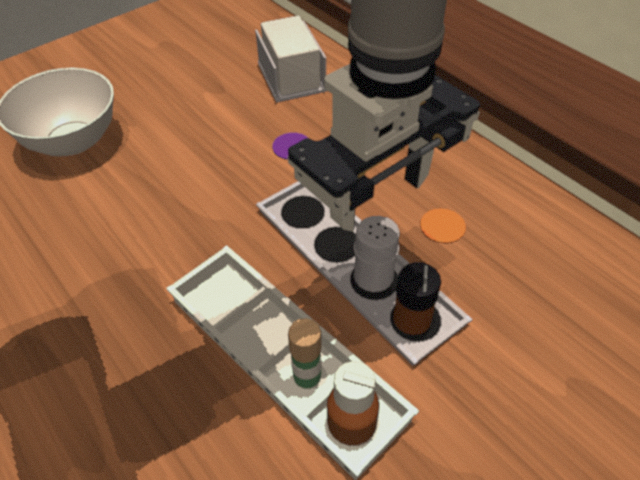

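The shaker stands upright in its cell at (305,350). The open jaws are lined up over the dredger at (377,232).

Request:
arm_command(plan=[{"tx": 1.7,"ty": 0,"tz": 0.05,"wx": 0,"wy": 0,"wz": 0,"jaw": 1},{"tx": 1.7,"ty": 0,"tz": 0,"wx": 0,"wy": 0,"wz": 0,"jaw": 1},{"tx": 1.8,"ty": 0,"tz": 0,"wx": 0,"wy": 0,"wz": 0,"jaw": 1},{"tx": 1.7,"ty": 0,"tz": 0,"wx": 0,"wy": 0,"wz": 0,"jaw": 1},{"tx": 1.7,"ty": 0,"tz": 0,"wx": 0,"wy": 0,"wz": 0,"jaw": 1},{"tx": 0,"ty": 0,"tz": 0,"wx": 0,"wy": 0,"wz": 0,"jaw": 1},{"tx": 0,"ty": 0,"tz": 0,"wx": 0,"wy": 0,"wz": 0,"jaw": 0.3},{"tx": 0,"ty": 0,"tz": 0,"wx": 0,"wy": 0,"wz": 0,"jaw": 0.3},{"tx": 0,"ty": 0,"tz": 0,"wx": 0,"wy": 0,"wz": 0,"jaw": 0.3},{"tx": 0,"ty": 0,"tz": 0,"wx": 0,"wy": 0,"wz": 0,"jaw": -1},{"tx": 0,"ty": 0,"tz": 0,"wx": 0,"wy": 0,"wz": 0,"jaw": -1},{"tx": 0,"ty": 0,"tz": 0,"wx": 0,"wy": 0,"wz": 0,"jaw": -1},{"tx": 0,"ty": 0,"tz": 0,"wx": 0,"wy": 0,"wz": 0,"jaw": -1},{"tx": 0,"ty": 0,"tz": 0,"wx": 0,"wy": 0,"wz": 0,"jaw": -1}])

```text
time: 22.05
tool_pos: [627.8, -51.6, 78.5]
tcp_rot: [0.042, 1.57, 0.042]
contact_force: [0.4, -0.6, 1.3]
grip_width: 50.6
```

Request:
arm_command(plan=[{"tx": -0.5,"ty": 0,"tz": 0,"wx": 0,"wy": 0,"wz": 0,"jaw": -1},{"tx": -0.5,"ty": 0,"tz": 0,"wx": 0,"wy": 0,"wz": 0,"jaw": -1},{"tx": -1.7,"ty": 0,"tz": 0,"wx": 0,"wy": 0,"wz": 0,"jaw": -1},{"tx": -1.7,"ty": 0,"tz": 0,"wx": 0,"wy": 0,"wz": 0,"jaw": -1},{"tx": -1.7,"ty": 0,"tz": 0,"wx": 0,"wy": 0,"wz": 0,"jaw": -1},{"tx": -1.7,"ty": 0,"tz": 0,"wx": 0,"wy": 0,"wz": 0,"jaw": -1},{"tx": -1.6,"ty": 0,"tz": 0,"wx": 0,"wy": 0,"wz": 0,"jaw": -1},{"tx": -1.6,"ty": 0,"tz": 0,"wx": 0,"wy": 0,"wz": 0,"jaw": -1},{"tx": 0,"ty": 0.24,"tz": -1.76,"wx": 0,"wy": 0,"wz": 0,"jaw": -1},{"tx": 0,"ty": 0.24,"tz": -1.76,"wx": 0,"wy": 0,"wz": 0,"jaw": -1},{"tx": 0,"ty": 0.24,"tz": -1.76,"wx": 0,"wy": 0,"wz": 0,"jaw": -1},{"tx": 0,"ty": 0.24,"tz": -1.76,"wx": 0,"wy": 0,"wz": 0,"jaw": -1},{"tx": 0,"ty": 0.24,"tz": -1.76,"wx": 0,"wy": 0,"wz": 0,"jaw": -1},{"tx": 0,"ty": 0.24,"tz": -1.76,"wx": 0,"wy": 0,"wz": 0,"jaw": -1},{"tx": 0,"ty": 0.24,"tz": -1.76,"wx": 0,"wy": 0,"wz": 0,"jaw": -1},{"tx": 0,"ty": 0.24,"tz": -1.76,"wx": 0,"wy": 0,"wz": 0,"jaw": -1},{"tx": 0,"ty": 0.24,"tz": -1.76,"wx": 0,"wy": 0,"wz": 0,"jaw": -1},{"tx": 0,"ty": 0,"tz": 0,"wx": 0,"wy": 0,"wz": 0,"jaw": -1},{"tx": 0,"ty": 0,"tz": 0,"wx": 0,"wy": 0,"wz": 0,"jaw": -1},{"tx": 0,"ty": 0,"tz": 0,"wx": 0,"wy": 0,"wz": 0,"jaw": -1}])

```text
time: 24.05
tool_pos: [470.1, -30.2, 188.5]
tcp_rot: [-0.128, 1.57, -0.128]
contact_force: [-0.4, -0.8, -2.6]
grip_width: 50.6
```

Run:
```python
from h import *
cv2.imwrite('pics/side7.png',imaging.capture('side')); print(readout.get_obs()['tool_pos'],readout.get_obs()['contact_force'])
```

```text
[470.0145565  -30.17486145 188.32445409] [-0.0638952   0.06208518 -2.35535712]
```

View pics/side7.png

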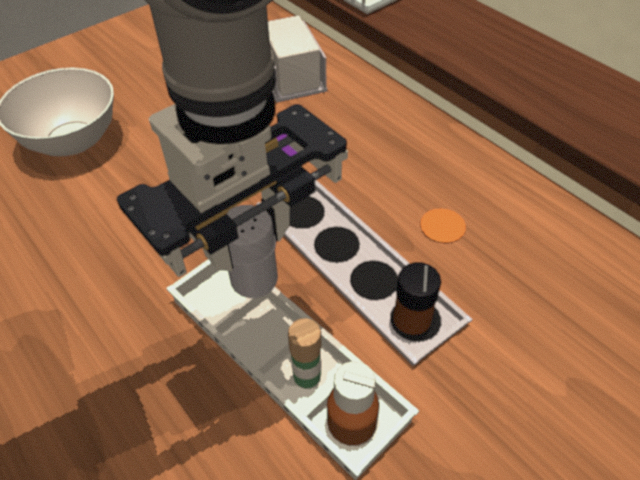

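The dredger hangs upright. Lowering it.

Request:
arm_command(plan=[{"tx": 1.6,"ty": 0,"tz": 0,"wx": 0,"wy": 0,"wz": 0,"jaw": -1},{"tx": 1.6,"ty": 0,"tz": 0,"wx": 0,"wy": 0,"wz": 0,"jaw": -1},{"tx": 1.6,"ty": 0,"tz": 0,"wx": 0,"wy": 0,"wz": 0,"jaw": -1},{"tx": 1.6,"ty": 0,"tz": 0,"wx": 0,"wy": 0,"wz": 0,"jaw": -1},{"tx": 1.6,"ty": 0,"tz": 0,"wx": 0,"wy": 0,"wz": 0,"jaw": -1},{"tx": 1.6,"ty": 0,"tz": 0,"wx": 0,"wy": 0,"wz": 0,"jaw": -1},{"tx": 1.0,"ty": 0,"tz": 0,"wx": 0,"wy": 0,"wz": 0,"jaw": -1},{"tx": 0.2,"ty": 0,"tz": 0,"wx": 0,"wy": 0,"wz": 0,"jaw": -1},{"tx": 0.15,"ty": 0,"tz": 0,"wx": 0,"wy": 0,"wz": 0,"jaw": -1},{"tx": 0.1,"ty": 0,"tz": 0,"wx": 0,"wy": 0,"wz": 0,"jaw": -1},{"tx": 0.1,"ty": 0,"tz": 0,"wx": 0,"wy": 0,"wz": 0,"jaw": -1},{"tx": 0,"ty": 0,"tz": 0,"wx": 0,"wy": 0,"wz": 0,"jaw": -1},{"tx": 0,"ty": 0,"tz": 0,"wx": 0,"wy": 0,"wz": 0,"jaw": -1}])

```text
time: 25.4
tool_pos: [469.4, -30.0, 77.0]
tcp_rot: [-0.112, 1.57, -0.112]
contact_force: [0.6, 0.0, -2.8]
grip_width: 50.6
```

Request:
arm_command(plan=[{"tx": 0.1,"ty": 0,"tz": 0,"wx": 0,"wy": 0,"wz": 0,"jaw": -1},{"tx": 0,"ty": 0,"tz": 0,"wx": 0,"wy": 0,"wz": 0,"jaw": -1},{"tx": 0,"ty": 0,"tz": 0,"wx": 0,"wy": 0,"wz": 0,"jaw": -1}])

```text
time: 25.7
tool_pos: [469.5, -30.0, 76.4]
tcp_rot: [-0.174, 1.57, -0.174]
contact_force: [-2.1, -0.3, 5.8]
grip_width: 50.6
```

Request:
arm_command(plan=[{"tx": 0,"ty": 0,"tz": 0,"wx": 0,"wy": 0,"wz": 0,"jaw": 0.4},{"tx": 0,"ty": 0,"tz": 0,"wx": 0,"wy": 0,"wz": 0,"jaw": 1},{"tx": 0,"ty": 0,"tz": 0,"wx": 0,"wy": 0,"wz": 0,"jaw": 1},{"tx": 0,"ty": 0,"tz": 0,"wx": 0,"wy": 0,"wz": 0,"jaw": 1},{"tx": 0,"ty": 0,"tz": 0,"wx": 0,"wy": 0,"wz": 0,"jaw": 1},{"tx": 0,"ty": 0,"tz": 0,"wx": 0,"wy": 0,"wz": 0,"jaw": 1},{"tx": -1,"ty": 0,"tz": 0,"wx": 0,"wy": 0,"wz": 0,"jaw": 1},{"tx": -2,"ty": 0,"tz": 0,"wx": 0,"wy": 0,"wz": 0,"jaw": 1},{"tx": -2,"ty": 0,"tz": 0,"wx": 0,"wy": 0,"wz": 0,"jaw": 1},{"tx": -2,"ty": 0,"tz": 0,"wx": 0,"wy": 0,"wz": 0,"jaw": 1},{"tx": -1,"ty": 0,"tz": 0,"wx": 0,"wy": 0,"wz": 0,"jaw": 1},{"tx": 0,"ty": 0,"tz": 0,"wx": 0,"wy": 0,"wz": 0,"jaw": 1}])

```text
time: 26.9
tool_pos: [470.0, -30.1, 157.2]
tcp_rot: [-0.195, 1.567, -0.195]
contact_force: [-0.3, 0.2, -0.7]
grip_width: 91.8
```

Request:
arm_command(plan=[{"tx": 0,"ty": -0.99,"tz": 1.53,"wx": 0,"wy": 0,"wz": 0,"jaw": 1},{"tx": 0,"ty": -0.99,"tz": 1.53,"wx": 0,"wy": 0,"wz": 0,"jaw": 1},{"tx": 0,"ty": -0.99,"tz": 1.53,"wx": 0,"wy": 0,"wz": 0,"jaw": 1},{"tx": 0,"ty": -0.99,"tz": 1.53,"wx": 0,"wy": 0,"wz": 0,"jaw": 1},{"tx": 0,"ty": -0.99,"tz": 1.53,"wx": 0,"wy": 0,"wz": 0,"jaw": 1},{"tx": 0,"ty": -0.99,"tz": 1.53,"wx": 0,"wy": 0,"wz": 0,"jaw": 1},{"tx": 0,"ty": -0.99,"tz": 1.53,"wx": 0,"wy": 0,"wz": 0,"jaw": 1},{"tx": 0,"ty": -0.99,"tz": 1.53,"wx": 0,"wy": 0,"wz": 0,"jaw": 1},{"tx": 0,"ty": -0.99,"tz": 1.53,"wx": 0,"wy": 0,"wz": 0,"jaw": 1},{"tx": 0,"ty": -0.99,"tz": 1.53,"wx": 0,"wy": 0,"wz": 0,"jaw": 1},{"tx": 0,"ty": 0,"tz": 0,"wx": 0,"wy": 0,"wz": 0,"jaw": 1},{"tx": 0,"ty": 0,"tz": 0,"wx": 0,"wy": 0,"wz": 0,"jaw": 1},{"tx": 0,"ty": 0,"tz": 0,"wx": 0,"wy": 0,"wz": 0,"jaw": 1}])

```text
time: 28.2
tool_pos: [621.3, -128.3, 155.1]
tcp_rot: [2.71, 1.569, 2.71]
contact_force: [-0.8, 0.4, 0.4]
grip_width: 91.6
```

Run:
```python
from h import *
cv2.imwrite('pics/side8.png',imaging.capture('side')); print(readout.get_obs()['tool_pos'])
```

```text
[ 621.43816817 -128.31242201  155.38166145]
```

View pics/side8.png

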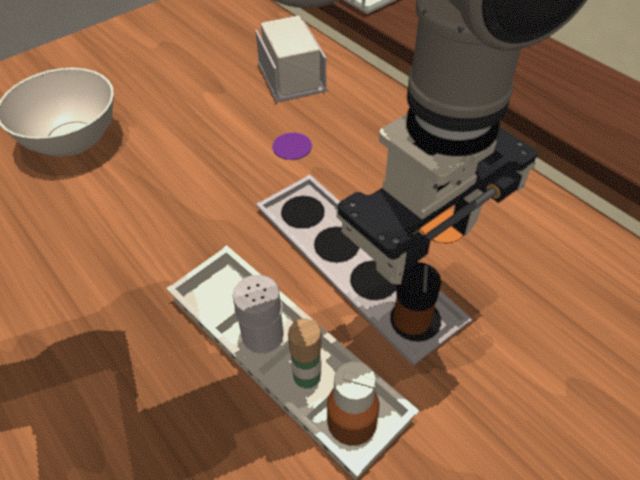

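Three containers stand upright in their cells and the jaws are over the spice jar at (418,285).

Request:
arm_command(plan=[{"tx": 1.6,"ty": -0.1,"tz": 0,"wx": 0,"wy": 0,"wz": 0,"jaw": 1},{"tx": 1.6,"ty": 0,"tz": 0,"wx": 0,"wy": 0,"wz": 0,"jaw": 1},{"tx": 1.6,"ty": 0,"tz": 0,"wx": 0,"wy": 0,"wz": 0,"jaw": 1},{"tx": 1.6,"ty": 0,"tz": 0,"wx": 0,"wy": 0,"wz": 0,"jaw": 1},{"tx": 1.6,"ty": 0,"tz": 0,"wx": 0,"wy": 0,"wz": 0,"jaw": 1},{"tx": 0,"ty": 0,"tz": 0,"wx": 0,"wy": 0,"wz": 0,"jaw": 1},{"tx": 0,"ty": 0,"tz": 0,"wx": 0,"wy": 0,"wz": 0,"jaw": 0.3},{"tx": 0,"ty": 0,"tz": 0,"wx": 0,"wy": 0,"wz": 0,"jaw": 0.3},{"tx": 0,"ty": 0,"tz": 0,"wx": 0,"wy": 0,"wz": 0,"jaw": 0.3},{"tx": 0,"ty": 0,"tz": 0,"wx": 0,"wy": 0,"wz": 0,"jaw": -1},{"tx": 0,"ty": 0,"tz": 0,"wx": 0,"wy": 0,"wz": 0,"jaw": -1},{"tx": 0,"ty": 0,"tz": 0,"wx": 0,"wy": 0,"wz": 0,"jaw": -1},{"tx": 0,"ty": 0,"tz": 0,"wx": 0,"wy": 0,"wz": 0,"jaw": -1},{"tx": 0,"ty": 0,"tz": 0,"wx": 0,"wy": 0,"wz": 0,"jaw": -1}])

```text
time: 29.65
tool_pos: [622.2, -130.0, 75.8]
tcp_rot: [0.987, 1.571, 0.987]
contact_force: [0.3, -0.3, 1.2]
grip_width: 48.0
```

Request:
arm_command(plan=[{"tx": -0.5,"ty": 0,"tz": 0,"wx": 0,"wy": 0,"wz": 0,"jaw": -1},{"tx": -0.5,"ty": 0,"tz": 0,"wx": 0,"wy": 0,"wz": 0,"jaw": -1},{"tx": -1.8,"ty": 0,"tz": 0,"wx": 0,"wy": 0,"wz": 0,"jaw": -1},{"tx": -1.8,"ty": 0,"tz": 0,"wx": 0,"wy": 0,"wz": 0,"jaw": -1},{"tx": -1.8,"ty": 0,"tz": 0,"wx": 0,"wy": 0,"wz": 0,"jaw": -1},{"tx": -1.8,"ty": 0,"tz": 0,"wx": 0,"wy": 0,"wz": 0,"jaw": -1},{"tx": -1.8,"ty": 0,"tz": 0,"wx": 0,"wy": 0,"wz": 0,"jaw": -1},{"tx": -1.8,"ty": 0,"tz": 0,"wx": 0,"wy": 0,"wz": 0,"jaw": -1},{"tx": 0,"ty": 1.585,"tz": -1.45,"wx": 0,"wy": 0,"wz": 0,"jaw": -1},{"tx": 0,"ty": 1.585,"tz": -1.45,"wx": 0,"wy": 0,"wz": 0,"jaw": -1},{"tx": 0,"ty": 1.585,"tz": -1.45,"wx": 0,"wy": 0,"wz": 0,"jaw": -1},{"tx": 0,"ty": 1.585,"tz": -1.45,"wx": 0,"wy": 0,"wz": 0,"jaw": -1},{"tx": 0,"ty": 1.585,"tz": -1.45,"wx": 0,"wy": 0,"wz": 0,"jaw": -1},{"tx": 0,"ty": 1.585,"tz": -1.45,"wx": 0,"wy": 0,"wz": 0,"jaw": -1},{"tx": 0,"ty": 1.585,"tz": -1.45,"wx": 0,"wy": 0,"wz": 0,"jaw": -1},{"tx": 0,"ty": 1.585,"tz": -1.45,"wx": 0,"wy": 0,"wz": 0,"jaw": -1},{"tx": 0,"ty": 1.585,"tz": -1.45,"wx": 0,"wy": 0,"wz": 0,"jaw": -1},{"tx": 0,"ty": 1.585,"tz": -1.45,"wx": 0,"wy": 0,"wz": 0,"jaw": -1},{"tx": 0,"ty": 1.585,"tz": -1.45,"wx": 0,"wy": 0,"wz": 0,"jaw": -1},{"tx": 0,"ty": 0,"tz": 0,"wx": 0,"wy": 0,"wz": 0,"jaw": -1}])

```text
time: 31.65
tool_pos: [461.1, 45.9, 194.2]
tcp_rot: [2.283, 1.57, 2.285]
contact_force: [0.2, -0.6, -1.2]
grip_width: 47.8
```

Request:
arm_command(plan=[{"tx": 0,"ty": 0,"tz": 0,"wx": 0,"wy": 0,"wz": 0,"jaw": -1},{"tx": 0,"ty": 0,"tz": 0,"wx": 0,"wy": 0,"wz": 0,"jaw": -1}])

```text
time: 31.85
tool_pos: [463.5, 43.9, 194.0]
tcp_rot: [-0.157, 1.57, -0.157]
contact_force: [0.7, -0.1, -1.1]
grip_width: 47.7
```

Run:
```python
from h import *
cv2.imwrite('pics/side9.png',imaging.capture('side')); print(readout.get_obs()['tool_pos'],readout.get_obs()['contact_force'])
```

```text
[463.43074035  43.79563948 193.88048155] [ 0.24622571  0.53665751 -1.61525888]
```

View pics/side9.png

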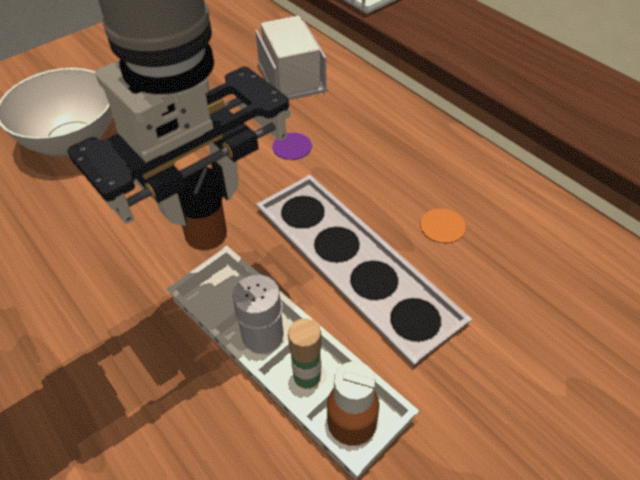

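The jar hangs upright. Lowering it.

Request:
arm_command(plan=[{"tx": 1.6,"ty": 0,"tz": 0,"wx": 0,"wy": 0,"wz": 0,"jaw": -1},{"tx": 1.6,"ty": 0,"tz": 0,"wx": 0,"wy": 0,"wz": 0,"jaw": -1},{"tx": 1.6,"ty": 0,"tz": 0,"wx": 0,"wy": 0,"wz": 0,"jaw": -1},{"tx": 1.6,"ty": 0,"tz": 0,"wx": 0,"wy": 0,"wz": 0,"jaw": -1},{"tx": 1.6,"ty": 0,"tz": 0,"wx": 0,"wy": 0,"wz": 0,"jaw": -1},{"tx": 1.6,"ty": 0,"tz": 0,"wx": 0,"wy": 0,"wz": 0,"jaw": -1},{"tx": 1.4,"ty": 0,"tz": 0,"wx": 0,"wy": 0,"wz": 0,"jaw": -1},{"tx": 0.3,"ty": 0,"tz": 0,"wx": 0,"wy": 0,"wz": 0,"jaw": -1},{"tx": 0.2,"ty": 0,"tz": 0,"wx": 0,"wy": 0,"wz": 0,"jaw": -1},{"tx": 0.1,"ty": 0,"tz": 0,"wx": 0,"wy": 0,"wz": 0,"jaw": -1},{"tx": 0.1,"ty": 0,"tz": 0,"wx": 0,"wy": 0,"wz": 0,"jaw": -1},{"tx": 0.1,"ty": 0,"tz": 0,"wx": 0,"wy": 0,"wz": 0,"jaw": -1},{"tx": 0,"ty": 0,"tz": 0,"wx": 0,"wy": 0,"wz": 0,"jaw": -1},{"tx": 0,"ty": 0,"tz": 0,"wx": 0,"wy": 0,"wz": 0,"jaw": -1}])

```text
time: 33.3
tool_pos: [462.8, 44.4, 75.9]
tcp_rot: [0.113, 1.57, 0.113]
contact_force: [0.8, -0.8, -1.6]
grip_width: 47.9
```

Request:
arm_command(plan=[{"tx": 0.1,"ty": 0,"tz": 0,"wx": 0,"wy": 0,"wz": 0,"jaw": -1},{"tx": 0,"ty": 0,"tz": 0,"wx": 0,"wy": 0,"wz": 0,"jaw": -1},{"tx": 0,"ty": 0,"tz": 0,"wx": 0,"wy": 0,"wz": 0,"jaw": -1}])

```text
time: 33.6
tool_pos: [462.7, 44.4, 74.7]
tcp_rot: [1.997, 1.571, 1.997]
contact_force: [0.5, 0.1, -1.5]
grip_width: 47.7
```

Request:
arm_command(plan=[{"tx": 0.1,"ty": 0,"tz": 0,"wx": 0,"wy": 0,"wz": 0,"jaw": -1},{"tx": 0.05,"ty": 0,"tz": 0,"wx": 0,"wy": 0,"wz": 0,"jaw": -1},{"tx": 0,"ty": 0,"tz": 0,"wx": 0,"wy": 0,"wz": 0,"jaw": -1},{"tx": 0,"ty": 0,"tz": 0,"wx": 0,"wy": 0,"wz": 0,"jaw": -1}])

```text
time: 34.0
tool_pos: [462.8, 44.4, 73.7]
tcp_rot: [0.043, 1.57, 0.043]
contact_force: [-0.8, 0.4, 4.8]
grip_width: 48.0
```

Contact is gentle. Releasing, then backing up and away so both cameras can see.

Request:
arm_command(plan=[{"tx": 0,"ty": 0,"tz": 0,"wx": 0,"wy": 0,"wz": 0,"jaw": 0.4},{"tx": 0,"ty": 0,"tz": 0,"wx": 0,"wy": 0,"wz": 0,"jaw": 1},{"tx": 0,"ty": 0,"tz": 0,"wx": 0,"wy": 0,"wz": 0,"jaw": 1},{"tx": 0,"ty": 0,"tz": 0,"wx": 0,"wy": 0,"wz": 0,"jaw": 1},{"tx": 0,"ty": 0,"tz": 0,"wx": 0,"wy": 0,"wz": 0,"jaw": 1},{"tx": 0,"ty": 0,"tz": 0,"wx": 0,"wy": 0,"wz": 0,"jaw": 1},{"tx": -1,"ty": 0,"tz": 0,"wx": 0,"wy": 0,"wz": 0,"jaw": 1},{"tx": -2,"ty": 0,"tz": 0,"wx": 0,"wy": 0,"wz": 0,"jaw": 1},{"tx": -2,"ty": 0,"tz": 0,"wx": 0,"wy": 0,"wz": 0,"jaw": 1},{"tx": -2,"ty": 0,"tz": 0,"wx": 0,"wy": 0,"wz": 0,"jaw": 1},{"tx": -2,"ty": 0,"tz": 0,"wx": 0,"wy": 0,"wz": 0,"jaw": 1},{"tx": -2,"ty": 0,"tz": 0,"wx": 0,"wy": 0,"wz": 0,"jaw": 1},{"tx": -2,"ty": 0,"tz": 0,"wx": 0,"wy": 0,"wz": 0,"jaw": 1}])

```text
time: 35.3
tool_pos: [462.6, 44.4, 204.8]
tcp_rot: [0.043, 1.57, 0.043]
contact_force: [0.1, -0.0, -0.4]
grip_width: 91.7
```

Request:
arm_command(plan=[{"tx": -0.5,"ty": 2.5,"tz": -1,"wx": 0,"wy": 0,"wz": 0,"jaw": 1},{"tx": -0.5,"ty": 2.5,"tz": -1,"wx": 0,"wy": 0,"wz": 0,"jaw": 1},{"tx": -0.5,"ty": 2.5,"tz": -1,"wx": 0,"wy": 0,"wz": 0,"jaw": 1},{"tx": -0.5,"ty": 2.5,"tz": -1,"wx": 0,"wy": 0,"wz": 0,"jaw": 1},{"tx": -0.5,"ty": 2.5,"tz": -1,"wx": 0,"wy": 0,"wz": 0,"jaw": 1},{"tx": -0.5,"ty": 2.5,"tz": -1,"wx": 0,"wy": 0,"wz": 0,"jaw": 1},{"tx": 0,"ty": 2.5,"tz": -1,"wx": 0,"wy": 0,"wz": 0,"jaw": 1},{"tx": 0,"ty": 2.5,"tz": -1,"wx": 0,"wy": 0,"wz": 0,"jaw": 1},{"tx": 0,"ty": 2.5,"tz": -1,"wx": 0,"wy": 0,"wz": 0,"jaw": 1},{"tx": 0,"ty": 2.5,"tz": -1,"wx": 0,"wy": 0,"wz": 0,"jaw": 1},{"tx": 0,"ty": 2.5,"tz": -1,"wx": 0,"wy": 0,"wz": 0,"jaw": 1},{"tx": 0,"ty": 2.5,"tz": -1,"wx": 0,"wy": 0,"wz": 0,"jaw": 1},{"tx": 0,"ty": 0,"tz": 0,"wx": 0,"wy": 0,"wz": 0,"jaw": 1},{"tx": 0,"ty": 0,"tz": 0,"wx": 0,"wy": 0,"wz": 0,"jaw": 1},{"tx": 0,"ty": 0,"tz": 0,"wx": 0,"wy": 0,"wz": 0,"jaw": 1}])

```text
time: 36.8
tool_pos: [342.9, 343.7, 233.5]
tcp_rot: [-0.603, 1.57, -0.604]
contact_force: [-0.5, -0.0, 0.3]
grip_width: 91.8
```

Run:
```python
from h import *
s=imaging.capture('side');t=imaging.capture('top')
cv2.imwrite('pics/raw_top10.png',t)
cv2.imwrite('pics/fin.png',np.vstack([s[120:480,120:520][:, :400],t[230:430,200:600]]))
print(readout.get_obs()['tool_pos'],readout.get_obs()['contact_force'])
```

```text
[343.07651398 343.59133995 233.42597198] [ 0.08296071 -0.45852661 -0.22748146]
```

View pics/fin.png

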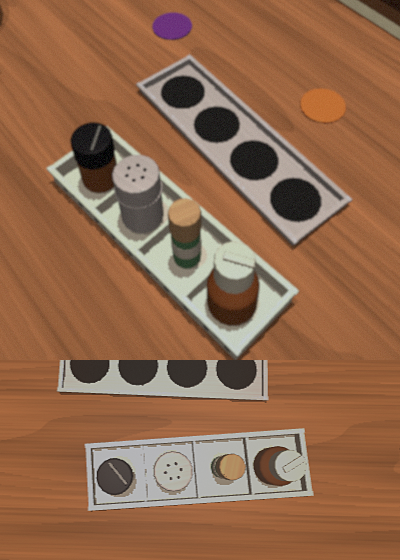

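Run:
```python
from h import *
a=.088;c=np.array([472.5,-67.7]);R=np.array([[np.cos(a),-np.sin(a)],[np.sin(a),np.cos(a)]])
for n,uv,z in [('cruet',(491,334),106),('shaker',(431,337),100),('dredger',(372,340),92),('spice',(315,346),86)]:
    P=ray('top',uv,z)[0]; print(n,P.round(1),((P[:2]-c)@R).round(1))
bot.close_job()
```

```text
cruet [ 480.7 -177.8  106. ] [  -1.5 -110.4]
shaker [ 475.5 -103.8  100. ] [ -0.2 -36.2]
dredger [470.2 -29.2  92. ] [ 1.1 38.5]
spice [460.9  44.9  86. ] [ -1.6 113.2]
the job is handed in; nothing more can be done
```

All four containers are in the white rack in reverse order, and I handed the job in at about 37 s of the 115 s allowed. From left to right the rack now holds the spice jar, dredger, shaker and cruet; the tray held cruet, shaker, dredger and spice jar.

**Placement:** in the last top view each cap centre was within about 3 mm of its cell centre, along the row and across it. Both cameras show all four upright on their cell floors, with the gripper open and well clear.

**Set-down force:** each container was lowered in 1 mm steps and released at light contact. The wrist read about 5–6 N for three of them and 11 N for the cruet.

**Disagreements:**
- The outlines I measured for the tray and rack came out about 7 mm too large (roughly 315 by 95 mm instead of 308 by 88). I put this down to mask edges and calibration, and the centres agreed between the two views.
- The cruet touched down about 2 mm lower than I had calculated.
- My first move call was refused because rows had keys missing. The arm did not move.

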